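# Turn the bench sign to its other face and lock it

### The arm

A 6-joint arm with a two-finger parallel gripper is mounted at the origin on a cart in front of the work surface, level with it; the furniture and walls round the work are solid. World frame = base frame: x ahead of the robot, y to its left, z up, the work surface at z = 0. Lengths are in m, angles in rad, forces in N, time in s.
With the tool pointing down it reaches from about 0.325 to 0.9 m from the base axis. Payload 3.5 kg.
Tool frame: the origin (TCP) lies at the very end of the fingers, on their centre line; the grasp point (between the pads) lies 19 mm behind it; z points along the fingers, y is the line along which they close (so a half turn about z gives the same grasp; the last joint's range is limited). The gripper opens to 85 mm and grips with 20 to 120 N. Pads are 22 mm wide; open, the fingers measure 114 mm over their backs; the gripper's body (76 mm by 85 mm) begins 54 mm behind the grasp point. The pads swing forward as they close: fully open they stand 13 mm farther back than shut.
Start: joints at [1.242, 0.276, -0.026, 1.268, 0, 1.467], TCP at [0.14, 0.609, 0.231] pointing down, gripper open.
Joint ranges: [-3.12, 3.12], [-0.85, 1.88], [-1.08, 1.24], [-1.95, 2.15], [-1.57, 1.53], [-3.14, 3.14]. Speed limits (rad/s): [2.57, 2.57, 3.14, 3.14, 3.14, 3.14].

### API

Orientations are given as a unit quaternion [w, x, y, z].
In Python, from cell import arm, vision gives the robot as it stands.
- The arm moves only by the tool jog_arm, never from a script. Its argument "commands" is a list that holds one entry, the list of rows, each a list of 7 numbers: the shift along the tool's x, y, z normalised to -1 to 1, where 1 is 0.15 m, then the turn, a rotation vector about the tool's x, y, z normalised to -1 to 1, where 1 is 90 degrees, then the closure, from -1 (fully open) to 1 (shut). In form: [[[tx, ty, tz, wx, wy, wz, fingers], ...]]. A call has exactly 5 rows; each row shifts and turns the commanded pose from where the row before left it, along the tool's axes as they then stand; what a row does not reach is not made up. A row lasts 1/10 s, in which the tool goes at most 50 mm and 8.59 degrees, less where a joint would pass 70% of its speed; a pose out of reach is approached as far as the arm can. A call with a number of a shift or a turn outside -1 to 1 is refused whole. A call with a gripper value outside its range is refused whole. The fingers move at their own pace and stop on an object; "force" is the grip in N (left out, the last holds). Time passes only in rows, so rows that do not move let the fingers close, or fill a call up. It gives the time, the measured TCP pose, the force, the opening and the grip force at its end, in the units of the state.
- arm.read_state(): the state, without advancing time (a new reading comes with each control period).
- vision.capture(name): name is "scene" or "top"; returns the picture (420x560x3 uint8, red, green, blue); there is no depth.
- vision.camera_info(name): a dict with "fx", "fy", "cx", "cy" (pixels), "dist_coeffs" ([k1, k2, p1, p2, k3] as OpenCV has them; the pictures are not rectified), "extrinsics" (4x4, takes a point from world to camera coordinates). Camera axes: x right, y down, z forward; pixel columns grow to the right and rows downward; lengths in m; the calibration is good to about 2 mm. A picture is of the moment at which its call begins. camera_info takes no time and is no camera call.
- arm.hand_in(): hands the job in; it is judged then, once.
The state is a dict: "clock": time; "q": joint angles; "qvel": joint speeds; "joint_efforts": joint torques, N m; "ee_pos": TCP position; "tool_rot": TCP orientation; "contact_force": force on the tool from outside, world axes, zero at the start; "torque": the same for the moment, N m; "opening": finger opening in m; "gripper_force": force on a finger pad.
Only numpy, scipy, OpenCV 4.12 (cv2) and the standard library are available. Lean on these libraries where they do the work, as an engineer would, in place of code of your own. Each camera call takes 0.05 s, during which the arm holds its last target. There are 200 camera calls.

### The job

The bench sign shows its ring face: press the square release key fully down, turn the panel half a turn so that the face with the diagonal cross squarely faces the front, then press the round lock key fully down, so that the square key is fully up again and the fork holds the panel. Do it without forcing anything, and leave the small jar, the tin and the mug beside it where they stand.

Things in the scene. Friction and masses are not known exactly. Their poses are not given: they have to be found in the camera images.
- stand: Sign stand, fixed; origin under the centre of its wooden base, x from front to back, y to its left, z up. Base 104 (x) by 190 (y) by 35 mm high. Two posts (30 by 12 mm, 120 mm high) at y = +-77 mm carry the level pivot, along y at x = 0, z = 105 mm. On the right, at y = -180 to -95 mm, the steel key housing, 110 mm long (x), 50 mm high. A cupboard's front is close behind, at world x = 0.62 m
- panel_centre (a point): Centre of the panel, on the pivot (stand frame 0, 0, 105 mm); turns with it. Panel: light wood, 10 mm thick, 130 mm wide (y), 110 mm high, so 55 mm each way from the pivot (z = 50 to 160 mm when upright). One face has a dark ring of 60 mm diameter (to the front, -x, at the start), the other a dark diagonal cross
- sign_panel (a joint): Panel angle: 0 = upright, ring to the front; grows as its top goes back (+x of the stand) and its bottom edge comes forward and up; pi/2 = level; pi = upright, cross to the front. Hard stops at 0 and pi: it turns only that way and back. Balanced, stays where left; needs 0.06 N m (2 N at 30 mm). Cannot turn while the fork is up
- release_key (a joint): Square key: 0 = fully up (start), 0.012 m = down. It carries a two-pronged steel fork astride the panel's bottom edge at y = -45 mm, 3 mm play each side. Key up: prongs reach 9 mm above that edge and lock it; down: 3 mm below it, panel free. The fork rises only if the panel is upright within 0.05 rad: press the panel to its stop first; if the lock key stops short, square it again
- release_key_top (a point): Centre of the top of the square release key, a black cap 36 by 36 mm; stand frame (28, -140) mm, top at z = 68 mm when up, 56 mm when down
- lock_key (a joint): Lock key: 0 = fully down (start), 0.012 m = fully up. The two keys are linked: as one is pressed down the other rises by the same amount; they have no springs and stay where they are left. Pressing takes about 3 N until the hard stop
- lock_key_top (a point): Centre of the top of the round lock key, a black cap 36 mm in diameter; stand frame (-28, -140) mm, top at z = 60 mm when down, 72 mm when up
- stain_jar_0: Small loose jar, 55 mm in diameter, 34 mm high, close on the right of the stand; origin under its centre. Leave alone
- tin: Loose round tin, 67 mm in diameter, 27 mm high, left of the stand; origin under its centre. Leave alone
- mug: Loose mug, 81 mm in diameter, 101 mm high, left of the stand at the back; origin under its centre. Leave alone

How it is judged:
On the way, in this order (a step that is already met when the one before it is completed fails the run):
1. the square release key is pressed fully down (value of joint release_key above 0.0105 m and value of joint sign_panel below 0.3 rad), for 0.1 s.
2. the panel is turned to show the cross, square to the front, with the lock key still up (value of joint sign_panel above 3.06 rad and value of joint lock_key above 0.008 m), for 0.1 s.
At the end, for the whole second after the job is handed in: The panel stands within 0.08 rad of upright with the cross to the front, at rest; the round lock key is down within 2 mm and the square release key up within 2 mm (value of joint sign_panel above 3.06 rad and value of joint each of lock_key, release_key below 0.002 m and velocity of joint sign_panel below 0.05 rad/s); the robot touches nothing.
It fails at once if the robot pushes on the stand, its panel or its keys with more than 40 N (contact force between any of the arm, the fingers and stand above 40 N).
It fails at once if the jar, the tin or the mug is moved by more than 20 mm (distance of any of stain_jar_0, tin, mug from where it was at the start of the episode above 0.02 m).
It also fails if it takes over 58 s, if anything falls off the work surface, if the arm or the gripper's body presses on something with over 40 N, if the wrist force passes 120 N, or if a joint passes its speed limit or range.

## Working session

There is one attempt and no reset: what is moved stays moved. The work goes in short steps, Python scripts to look and compute and a tool call to move; the robot and the scene stay as the last step left them, time stands still between calls to the robot, and variables do not carry over. Pictures are saved under pics/ and viewed, at most 10 in all, crops included, and the job is handed in when it is done.

Besides the shell and the picture viewer there is one more tool, called after "Request:" as name(argument=value, ...), one argument or row to a line, values as JSON. jog_arm: Moves the arm, as the interface text tells. Scaled input: -1 to 1 covers 0.15 m each way for a shift and 90 degrees each way for a turn. Its arguments: {"type":"object","properties":{"commands":{"type":"array","items":{"type":"array","items":{"type":"array","items":{"type":"number"}}}},"force":{"type":"number"}},"required":["commands"]}

```bash
ls; mkdir -p pics; python3 - <<'E'
from cell import arm, vision
import cv2,numpy as np
for n in("scene","top"):
    im=vision.capture(n); cv2.imwrite(f"pics/{n}0.png",im[:,:,::-1])
    i=vision.camera_info(n); print(n,{k:np.round(np.array(v),4).tolist() for k,v in i.items()})
print(arm.read_state())
E
```

```text
pics
scene {'fx': 453.6324, 'fy': 453.6324, 'cx': 284.7428, 'cy': 215.2993, 'dist_coeffs': [-0.1169, 0.0, 0.0, 0.0, 0.0], 'extrinsics': [[0.8484, -0.5288, 0.0249, -0.3689], [-0.2648, -0.4646, -0.845, 0.2593], [0.4585, 0.7103, -0.5341, 1.0727], [0.0, 0.0, 0.0, 1.0]]}
top {'fx': 412.7076, 'fy': 412.7076, 'cx': 286.2862, 'cy': 210.0107, 'dist_coeffs': [-0.0171, 0.0, 0.0, 0.0, 0.0], 'extrinsics': [[-0.0245, -0.9996, -0.0115, 0.111], [-0.9849, 0.0261, -0.1709, 0.5141], [0.1712, 0.0072, -0.9852, 0.9658], [0.0, 0.0, 0.0, 1.0]]}
{'clock': 0.1, 'q': array([ 1.24159413e+00,  2.77085213e-01, -2.77704346e-02,  1.26800773e+00,
       -1.89203112e-05,  1.46737079e+00]), 'qvel': array([ 0.00057832, -0.00073465,  0.00358525,  0.00203321,  0.00087923,
        0.00160021]), 'joint_efforts': array([-7.26243888e-05, -4.46706462e+01,  2.96129268e+01,  8.42756534e-03,
       -1.04381406e-04, -4.33616279e-06]), 'ee_pos': array([0.13971048, 0.60844353, 0.23024139]), 'tool_rot': array([-2.12586305e-04,  1.12648641e-01,  9.93634347e-01, -1.01146772e-03]), 'contact_force': array([-0.07712335, -0.16817996,  0.46666421]), 'torque': array([-0.00424047, -0.00018251, -0.02631377]), 'gripper_force': 0.0, 'opening': 0.08545625125789766}
```

View pics/scene0.png

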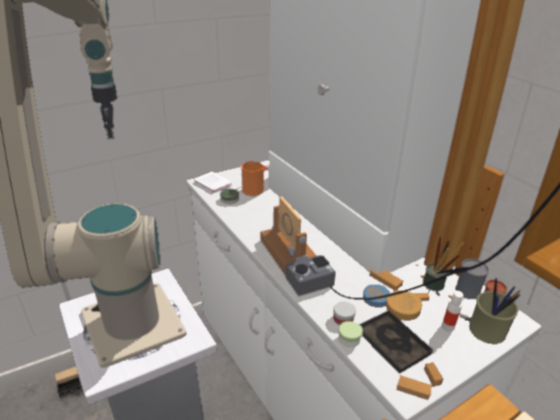

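View pics/top0.png

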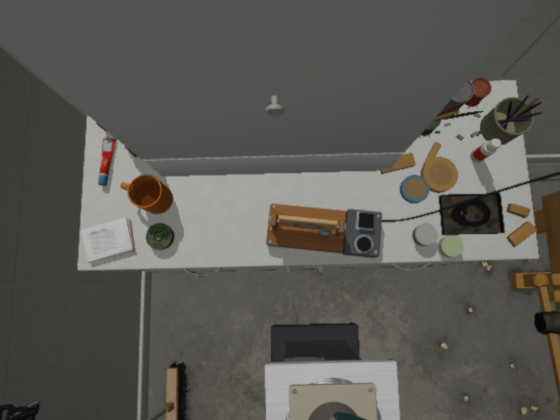

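The scene view shows the stand at about (290,240) with its key housing at (310,272). In the top view the base spans about (268,205)–(346,252), the square key is near (366,220) and the round key near (363,243). Next I'll enlarge the top view.

```bash
cat >h.py <<'E'
import cv2,numpy as np
from cell import arm,vision
from scipy.spatial.transform import Rotation as R
def cam(n):
    i=vision.camera_info(n);K=np.array([[i['fx'],0,i['cx']],[0,i['fy'],i['cy']],[0,0,1]])
    return K,np.array(i['dist_coeffs']),np.array(i['extrinsics'])
def ray(n,px,z):
    K,d,E=cam(n);u=cv2.undistortPoints(np.array(px,float).reshape(-1,1,2),K,d)[:,0]
    D=np.c_[u,np.ones(len(u))]@E[:3,:3];o=-E[:3,:3].T@E[:3,3]
    return o+D*((z-o[2])/D[:,2])[:,None]
def proj(n,P):
    K,d,E=cam(n);return cv2.projectPoints(np.array(P,float).reshape(-1,1,3),cv2.Rodrigues(E[:3,:3])[0],E[:3,3],K,d)[0][:,0]
E
python3 - <<'E'
from h import *
im=cv2.imread("pics/top0.png")
cv2.imwrite("pics/crop0.png",cv2.resize(im[195:265,258:390],None,fx=6,fy=6,interpolation=cv2.INTER_CUBIC))
hsv=cv2.cvtColor(im,cv2.COLOR_BGR2HSV)
m=((hsv[...,0]<18)&(hsv[...,1]>130)&(hsv[...,2]>50)).astype(np.uint8)
m[:195]=0;m[265:]=0;m[:,:258]=0;m[:,350:]=0
c=max(cv2.findContours(m,0,1)[0],key=cv2.contourArea)
r=cv2.minAreaRect(c);b=cv2.boxPoints(r);print(r,b)
print(ray("top",b,.035))
E
```

```text
((306.4554443359375, 227.945556640625), (76.31935119628906, 40.59751510620117), 5.710593223571777) [[266.46533 244.34654]
 [270.50494 203.95052]
 [346.44556 211.54457]
 [342.40594 251.9406 ]]
[[ 0.43471966  0.14833662  0.035     ]
 [ 0.5347268   0.13667151  0.035     ]
 [ 0.51065606 -0.05044951  0.035     ]
 [ 0.41153636 -0.03576743  0.035     ]]
```

View pics/crop0.png

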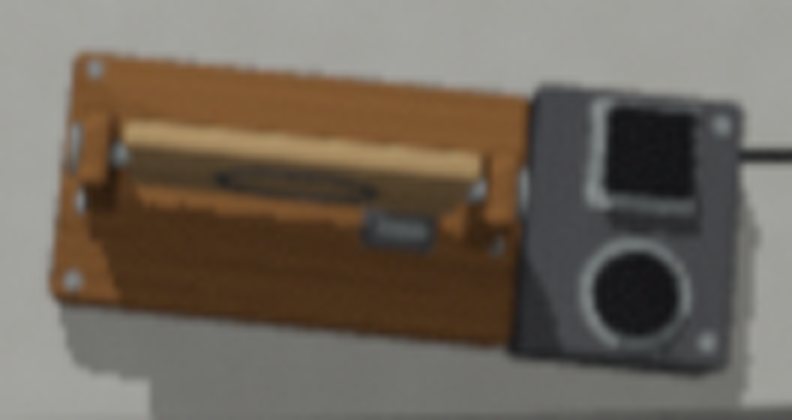

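The crop shows the square cap centred at about (651,152), i.e. full-image (366.1,219.9), and the round cap at (637,295), i.e. (363.8,243.8). The base is slightly yawed and the panel upright.

```bash
cat >>h.py <<'E'
f=lambda cx,cy:(258+(cx+.5)/6-.5,195+(cy+.5)/6-.5)
def stand():
    pts=[(78,53,52,95,35),(53,297,-52,95,35),(540,86,55,-95,50),(742,103,55,-180,50),(510,353,-55,-95,50),(728,372,-55,-180,50),(651,152,28,-140,68),(637,295,-28,-140,60)]
    W=np.array([ray("top",[f(a,b)],z/1000)[0][:2] for a,b,x,y,z in pts]);S=np.array([p[2:4] for p in pts])/1000
    wm,sm=W.mean(0),S.mean(0);U,_,V=np.linalg.svd((S-sm).T@(W-wm));Rm=(U@V).T
    t=wm-Rm@sm;return Rm,t,(S@Rm.T+t-W)*1000
E
python3 - <<'E'
from h import *
Rm,t,e=stand();print(t,np.degrees(np.arctan2(Rm[1,0],Rm[0,0])),np.linalg.det(Rm));print(e.round(1))
for n,p in dict(sq=(.028,-.14),rd=(-.028,-.14),panel=(0,0)).items():print(n,Rm@p+t)
for z,p in ((.068,(.028,-.14)),(.06,(-.028,-.14)),(.16,(0,.065)),(.16,(0,-.065))):print(proj("scene",[*(Rm@p+t),z]),proj("top",[*(Rm@p+t),z]))
E
```

```text
[0.47368495 0.05064809] -7.373674147480722 1.0000000000000002
[[ 1.4  1.7]
 [-1.1  3.1]
 [ 1.5  0.8]
 [-0.3 -2.1]
 [-0.  -2.4]
 [-1.2 -0.4]
 [-0.3 -0.3]
 [ 0.  -0.4]]
sq [ 0.48348581 -0.09178766]
rd [ 0.42794892 -0.08460063]
panel [0.47368495 0.05064809]
[[319.49261221 259.51753212]] [[366.22068824 220.02946232]]
[[300.30123712 267.10325914]] [[363.93019721 243.73572207]]
[[278.83081513 195.26527163]] [[278.07087206 216.92897265]]
[[298.91635086 218.08886284]] [[338.12968443 223.02897827]]
```

Request:
jog_arm(
  commands=[
    [[0, 0, 0, 0, 0, -0.062, 1], [-0.08, -0.12, 0, 0, 0, 0, 1], [-0.17, -0.25, 0, 0, 0, 0, 1], [-0.17, -0.25, 0, 0, 0, 0, 1], [-0.17, -0.25, 0, 0, 0, 0, 1]],
  ],
  force=40,
)

```text
clock: 0.6
ee_pos: [0.2111, 0.4667, 0.2306]
tool_rot: [-0.0, 0.064, 0.998, -0.001]
contact_force: [1.3, -0.4, -0.4]
opening: 0.0121
gripper_force: 0.0
```

Request:
jog_arm(
  commands=[
    [[-0.17, -0.25, 0, 0, 0, 0, 1], [-0.17, -0.25, 0, 0, 0, 0, 1], [-0.17, -0.25, 0, 0, 0, 0, 1], [-0.17, -0.25, 0, 0, 0, 0, 1], [-0.17, -0.25, 0, 0, 0, 0, 1]],
  ],
)

```text
clock: 1.1
ee_pos: [0.3135, 0.2643, 0.231]
tool_rot: [-0.0, 0.064, 0.998, -0.0]
contact_force: [1.4, 0.4, 0.4]
opening: 0.0005
gripper_force: 0.0
```

```bash
cat >s.py <<'E'
from h import *
Rm,t,_=stand();s=arm.read_state()
p=s['ee_pos'];q=s['tool_rot'];r=R.from_quat(np.r_[q[1:],q[0]])
S3=np.eye(3);S3[:2,:2]=Rm
print("t",s['clock'],"stand mm",(np.r_[Rm.T@(p[:2]-t),p[2]]*1000).round(1),"F stand",(S3.T@s['contact_force']).round(2),"open",s['opening'])
W=R.from_matrix(np.c_[[-1,0,0],[0,1,0],[0,0,-1]])
print("rot err tool (norm)",((r.inv()*R.from_matrix(S3)*W).as_rotvec()/(np.pi/2)).round(4))
E
python3 s.py
```

```text
t 1.1 stand mm [-186.3  191.3  231. ] F stand [1.32 0.58 0.38] open 0.0004591017893478186
rot err tool (norm) [-0.0001 -0.0001  0.0005]
```

Request:
jog_arm(
  commands=[
    [[-0.17, -0.25, 0, 0, 0, 0, 1], [-0.17, -0.25, 0, 0, 0, 0, 1], [-0.17, -0.25, 0, 0, 0, 0, 1], [-0.17, -0.25, 0, 0, 0, 0, 1], [-0.17, -0.25, 0, 0, 0, 0, 1]],
  ],
)

```text
clock: 1.6
ee_pos: [0.416, 0.062, 0.2311]
tool_rot: [-0.0, 0.064, 0.998, 0.0]
contact_force: [1.1, 0.4, 0.6]
opening: -0.0002
gripper_force: 0.0
```

Request:
jog_arm(
  commands=[
    [[-0.17, -0.25, 0, 0, 0, 0, 1], [-0.17, -0.25, 0, 0, 0, 0, 1], [-0.1, -0.15, 0, 0, 0, 0, 1], [0, 0, 0, 0, 0, 0, 1], [0, 0, 0, 0, 0, 0, 1]],
  ],
)

```text
clock: 2.1
ee_pos: [0.4683, -0.0416, 0.2307]
tool_rot: [-0.001, 0.065, 0.998, 0.0]
contact_force: [0.5, -0.9, 0.1]
opening: -0.0002
gripper_force: 0.0
```

```bash
python3 s.py; python3 - <<'E'
from h import *
im=vision.capture("scene");cv2.imwrite("pics/s1.png",cv2.resize(im[140:320,220:400,::-1],None,fx=3.3,fy=3.3,interpolation=2))
E
```

```text
t 2.1 stand mm [  6.5 -92.1 230.7] F stand [ 0.66 -0.85  0.07] open -0.00016849022915083403
rot err tool (norm) [ 0.0003 -0.0011 -0.0007]
```

View pics/s1.png

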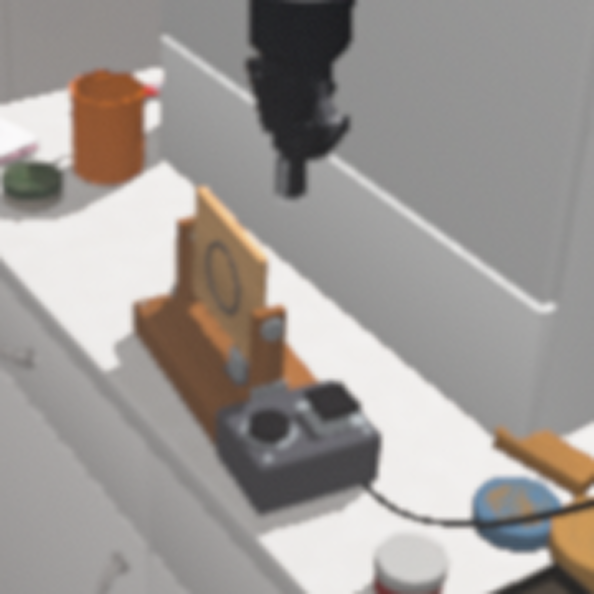

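The view shows the closed fingers hovering above the right post, ring face to the front, and the square key standing higher than the round one. I'll move over the square key and go down.

Request:
jog_arm(
  commands=[
    [[-0.07, -0.16, 0, 0, 0, 0, 1], [-0.07, -0.16, 0, 0, 0, 0, 1], [0, 0, 0.25, 0, 0, 0, 1], [0, 0, 0.25, 0, 0, 0, 1], [0, 0, 0.25, 0, 0, 0, 1]],
  ],
)

```text
clock: 2.65
ee_pos: [0.4833, -0.0904, 0.118]
tool_rot: [0.001, 0.063, 0.998, 0.0]
contact_force: [0.5, -0.8, -0.5]
opening: -0.0001
gripper_force: 0.0
```

Request:
jog_arm(
  commands=[
    [[0, 0, 0.18, 0, 0, 0, 1], [0, 0, 0.05, 0, 0, 0, 1], [0, 0, 0, 0, 0, 0, 1], [0, 0, 0, 0, 0, 0, 1], [0, 0, 0, 0, 0, 0, 1]],
  ],
)

```text
clock: 3.15
ee_pos: [0.4853, -0.0919, 0.0863]
tool_rot: [0.002, 0.064, 0.998, -0.0]
contact_force: [0.9, 0.3, -0.1]
opening: -0.0
gripper_force: 0.0
```

```bash
python3 s.py
```

```text
t 3.15 stand mm [  29.8 -139.9   86.3] F stand [ 0.81  0.42 -0.15] open -1.4787104452969981e-06
rot err tool (norm) [-0.0004  0.0024  0.0005]
```

Request:
jog_arm(
  commands=[
    [[0.01, 0, 0.09, 0, 0, 0, 1], [0, 0, 0.03, 0, 0, 0, 1], [0, 0, 0.02, 0, 0, 0, 1], [0, 0, 0.02, 0, 0, 0, 1], [0, 0, 0, 0, 0, 0, 1]],
  ],
)

```text
clock: 3.65
ee_pos: [0.4826, -0.0916, 0.0606]
tool_rot: [0.001, 0.064, 0.998, -0.0]
contact_force: [0.2, 1.0, 0.7]
opening: 0.0004
gripper_force: 0.5
```

Request:
jog_arm(
  commands=[
    [[0, 0, 0.01, 0, 0, 0, 1], [0, 0, 0.01, 0, 0, 0, 1], [0, 0, 0.01, 0, 0, 0, 1], [0, 0, 0, 0, 0, 0, 1], [0, 0, 0, 0, 0, 0, 1]],
  ],
)

```text
clock: 4.15
ee_pos: [0.4827, -0.0916, 0.056]
tool_rot: [0.001, 0.064, 0.998, -0.0]
contact_force: [1.3, 0.3, 3.0]
opening: 0.0002
gripper_force: 1.5
```

Request:
jog_arm(
  commands=[
    [[0, 0, 0.007, 0, 0, 0, 1], [0, 0, 0, 0, 0, 0, 1], [0, 0, 0, 0, 0, 0, 1], [0, 0, 0, 0, 0, 0, 1], [0, 0, 0, 0, 0, 0, 1]],
  ],
)

```text
clock: 4.65
ee_pos: [0.4827, -0.0917, 0.0559]
tool_rot: [0.001, 0.064, 0.998, -0.0]
contact_force: [-1.0, 0.4, 10.4]
opening: -0.0002
gripper_force: 5.2
```

Request:
jog_arm(
  commands=[
    [[0, 0, 0.007, 0, 0, 0, 1], [0, 0, 0, 0, 0, 0, 1], [0, 0, 0, 0, 0, 0, 1], [0, 0, 0, 0, 0, 0, 1], [0, 0, 0, 0, 0, 0, 1]],
  ],
)

```text
clock: 5.15
ee_pos: [0.4827, -0.0916, 0.0559]
tool_rot: [0.001, 0.064, 0.998, -0.0]
contact_force: [-3.7, 2.0, 18.7]
opening: 0.0002
gripper_force: 9.0
```

The square key hits its hard stop at z = 56 mm, so it's fully down. Next I'll lift, go in front of the panel, and push its upper half back along an arc.

Request:
jog_arm(
  commands=[
    [[0, 0, -0.1, 0, 0, 0, 1], [0, 0, -0.3, 0, 0, 0, 1], [0, 0, -0.3, 0, 0, 0, 1], [0, 0, -0.3, 0, 0, 0, 1], [0, 0, 0, 0, 0, 0, 1]],
  ],
)

```text
clock: 5.65
ee_pos: [0.486, -0.0928, 0.21]
tool_rot: [0.006, 0.064, 0.998, -0.002]
contact_force: [0.5, -0.5, 1.0]
opening: -0.0001
gripper_force: 0.0
```

Request:
jog_arm(
  commands=[
    [[0.15, 0.23, 0, 0, 0, 0, 1], [0.15, 0.23, 0, 0, 0, 0, 1], [0.15, 0.23, 0, 0, 0, 0, 1], [0.12, 0.23, 0, 0, 0, 0, 1], [0, 0, 0, 0, 0, 0, 1]],
  ],
)

```text
clock: 6.15
ee_pos: [0.4112, 0.0594, 0.202]
tool_rot: [-0.002, 0.062, 0.998, 0.0]
contact_force: [0.1, -0.4, 0.3]
opening: 0.0
gripper_force: 0.0
```

```bash
python3 s.py
```

```text
t 6.15 stand mm [-63.1   0.7 202. ] F stand [ 0.13 -0.44  0.33] open 2.3328791493685047e-05
rot err tool (norm) [ 0.0004 -0.003   0.0035]
```

Request:
jog_arm(
  commands=[
    [[0, 0, 0.2, 0, 0, 0, 1], [0, 0, 0.2, 0, 0, 0, 1], [-0.1, 0, 0, 0, 0, 0, 1], [-0.1, 0, 0, 0, 0, 0, 1], [-0.05, 0, 0, 0, 0, 0, 1]],
  ],
)

```text
clock: 6.65
ee_pos: [0.4562, 0.0508, 0.1453]
tool_rot: [0.002, 0.065, 0.998, -0.0]
contact_force: [1.0, 0.2, 1.3]
opening: 0.0001
gripper_force: 0.0
```

Request:
jog_arm(
  commands=[
    [[-0.03, 0, 0, 0, 0, 0, 1], [-0.03, 0, 0, 0, 0, 0, 1], [-0.03, 0, 0, 0, 0, 0, 1], [-0.03, 0, 0, 0, 0, 0, 1], [0, 0, 0, 0, 0, 0, 1]],
  ],
)

```text
clock: 7.15
ee_pos: [0.4706, 0.0492, 0.1438]
tool_rot: [0.0, 0.064, 0.998, -0.0]
contact_force: [-0.1, -0.9, -0.9]
opening: -0.0001
gripper_force: 0.0
```

```bash
python3 s.py
```

```text
t 7.15 stand mm [ -2.9  -1.9 143.8] F stand [ 0.05 -0.9  -0.89] open -0.00010813004484275452
rot err tool (norm) [-0.      0.0005  0.0002]
```

Request:
jog_arm(
  commands=[
    [[-0.045, 0, 0.025, 0, 0, 0, 1], [-0.055, 0, 0.035, 0, 0, 0, 1], [-0.05, 0, 0.045, 0, 0, 0, 1], [-0.03, 0, 0.03, 0, 0, 0, 1], [0, 0, 0, 0, 0, 0, 1]],
  ],
)

```text
clock: 7.65
ee_pos: [0.497, 0.0457, 0.1223]
tool_rot: [-0.001, 0.064, 0.998, -0.0]
contact_force: [-1.1, -0.3, -0.1]
opening: -0.0001
gripper_force: 0.0
```

```bash
python3 s.py; python3 - <<'E'
from h import *
im=vision.capture("scene");cv2.imwrite("pics/s2.png",cv2.resize(im[140:320,220:400,::-1],None,fx=3.3,fy=3.3,interpolation=2))
E
```

```text
t 7.65 stand mm [ 23.7  -2.  122.3] F stand [-1.01 -0.45 -0.05] open -8.49768509401386e-05
rot err tool (norm) [-0.0001 -0.0008  0.0001]
```

View pics/s2.png

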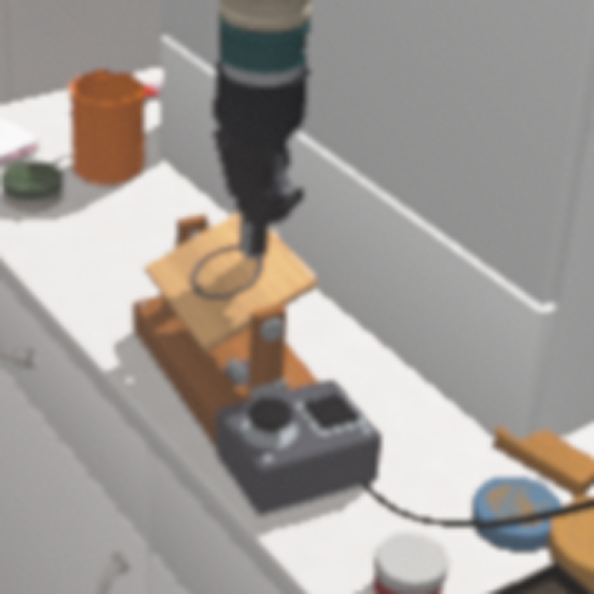

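The panel turned back to about 65° with the fingers near its rear half, and the round key is up. I'll carry on down past level.

Request:
jog_arm(
  commands=[
    [[-0.03, 0, 0.05, 0, 0, 0, 1], [-0.05, 0, 0.02, 0, 0, 0, 1], [-0.04, 0, 0.03, 0, 0, 0, 1], [0, 0, 0.05, 0, 0, 0, 1], [0, 0, 0.05, 0, 0, 0, 1]],
  ],
)

```text
clock: 8.2
ee_pos: [0.5154, 0.0434, 0.0932]
tool_rot: [0.001, 0.064, 0.998, 0.0]
contact_force: [-0.7, -0.4, 2.4]
opening: 0.0003
gripper_force: 0.9
```

Request:
jog_arm(
  commands=[
    [[0, 0, 0.04, 0, 0, 0, 1], [0, 0, 0.04, 0, 0, 0, 1], [0, 0, 0.02, 0, 0, 0, 1], [0, 0, 0, 0, 0, 0, 1], [0, 0, 0, 0, 0, 0, 1]],
  ],
)

```text
clock: 8.7
ee_pos: [0.5141, 0.0435, 0.0782]
tool_rot: [-0.0, 0.064, 0.998, -0.0]
contact_force: [-0.6, -0.6, 0.4]
opening: -0.0001
gripper_force: 0.0
```

```bash
python3 s.py; python3 - <<'E'
from h import *
im=vision.capture("scene");cv2.imwrite("pics/s3.png",cv2.resize(im[140:320,220:400,::-1],None,fx=3.3,fy=3.3,interpolation=2))
E
```

```text
t 8.7 stand mm [41.  -1.9 78.2] F stand [-0.51 -0.69  0.38] open -0.0001336206534148585
rot err tool (norm) [-0.     -0.0005  0.0002]
```

View pics/s3.png

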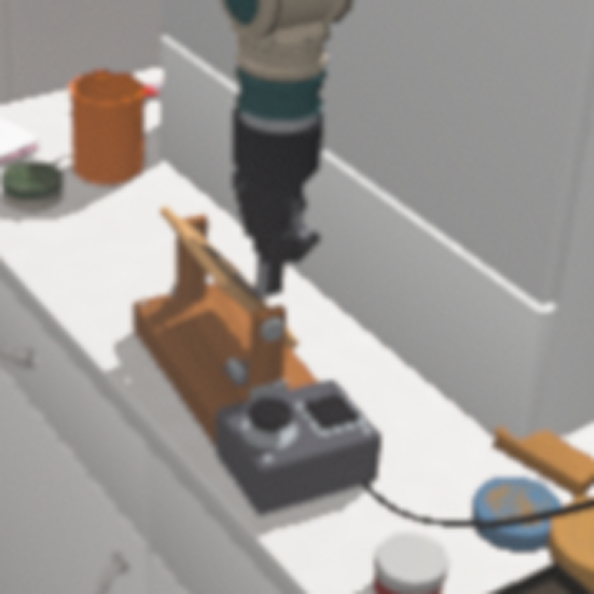

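The panel is at roughly 130°, upper edge forward. I'll lift, move to the front and push the upper edge back.

Request:
jog_arm(
  commands=[
    [[0, 0, -0.2, 0, 0, 0, 1], [0, 0, -0.3, 0, 0, 0, 1], [0, 0, -0.3, 0, 0, 0, 1], [0, 0, -0.08, 0, 0, 0, 1], [0, 0, 0, 0, 0, 0, 1]],
  ],
)

```text
clock: 9.25
ee_pos: [0.5167, 0.0434, 0.2135]
tool_rot: [0.003, 0.064, 0.998, 0.0]
contact_force: [-0.3, -0.4, -1.1]
opening: -0.0001
gripper_force: 0.0
```

Request:
jog_arm(
  commands=[
    [[0.2, 0.01, 0, 0, 0, 0, 1], [0.3, 0, 0, 0, 0, 0, 1], [0.3, 0, 0, 0, 0, 0, 1], [0.12, 0, 0, 0, 0, 0, 1], [0, 0, 0, 0, 0, 0, 1]],
  ],
)

```text
clock: 9.75
ee_pos: [0.3734, 0.063, 0.2078]
tool_rot: [-0.003, 0.064, 0.998, -0.0]
contact_force: [-0.3, 0.7, -0.9]
opening: -0.0
gripper_force: 0.0
```

Request:
jog_arm(
  commands=[
    [[0, 0, 0.2, 0, 0, 0, 1], [0, 0, 0.2, 0, 0, 0, 1], [0, 0, 0.14, 0, 0, 0, 1], [0, 0, 0, 0, 0, 0, 1], [0, 0, 0, 0, 0, 0, 1]],
  ],
)

```text
clock: 10.25
ee_pos: [0.3778, 0.0626, 0.1288]
tool_rot: [-0.001, 0.064, 0.998, -0.0]
contact_force: [0.0, -0.5, 0.3]
opening: 0.0
gripper_force: 0.0
```

```bash
python3 s.py
```

```text
t 10.25 stand mm [-96.6  -0.5 128.8] F stand [ 0.09 -0.47  0.34] open 1.999321625221034e-06
rot err tool (norm) [-0.0002 -0.0013  0.    ]
```

Request:
jog_arm(
  commands=[
    [[-0.13, 0, 0, 0, 0, 0, 1], [-0.13, 0, 0, 0, 0, 0, 1], [-0.1, 0, 0, 0, 0, 0, 1], [-0.07, 0, 0, 0, 0, 0, 1], [0, 0, 0, 0, 0, 0, 1]],
  ],
)

```text
clock: 10.75
ee_pos: [0.4442, 0.0541, 0.1302]
tool_rot: [0.001, 0.064, 0.998, -0.0]
contact_force: [0.9, 0.1, 0.8]
opening: 0.0
gripper_force: 0.0
```

Request:
jog_arm(
  commands=[
    [[-0.03, 0, 0, 0, 0, 0, 1], [-0.03, 0, 0, 0, 0, 0, 1], [-0.02, 0, 0, 0, 0, 0, 1], [0, 0, 0, 0, 0, 0, 1], [0, 0, 0, 0, 0, 0, 1]],
  ],
)

```text
clock: 11.25
ee_pos: [0.454, 0.0529, 0.1295]
tool_rot: [0.0, 0.064, 0.998, -0.0]
contact_force: [-0.0, -0.7, 0.4]
opening: -0.0001
gripper_force: 0.0
```

```bash
python3 s.py
```

```text
t 11.25 stand mm [-19.8  -0.3 129.5] F stand [ 0.09 -0.73  0.41] open -5.3446275236962036e-05
rot err tool (norm) [0.     0.0004 0.0002]
```

Small steps now, watching the force.

Request:
jog_arm(
  commands=[
    [[-0.015, 0, 0, 0, 0, 0, 1], [0, 0, 0, 0, 0, 0, 1], [-0.01, 0, 0, 0, 0, 0, 1], [0, 0, 0, 0, 0, 0, 1], [0, 0, 0, 0, 0, 0, 1]],
  ],
)

```text
clock: 11.75
ee_pos: [0.4576, 0.0524, 0.1294]
tool_rot: [0.0, 0.064, 0.998, -0.0]
contact_force: [-0.4, 0.1, -0.1]
opening: 0.0002
gripper_force: 0.3
```

Request:
jog_arm(
  commands=[
    [[-0.01, 0, 0, 0, 0, 0, 1], [0, 0, 0, 0, 0, 0, 1], [-0.005, 0, 0, 0, 0, 0, 1], [0, 0, 0, 0, 0, 0, 1], [0, 0, 0, 0, 0, 0, 1]],
  ],
)

```text
clock: 12.25
ee_pos: [0.4598, 0.0521, 0.1295]
tool_rot: [0.0, 0.064, 0.998, 0.0]
contact_force: [-0.5, 0.1, 0.4]
opening: -0.0001
gripper_force: 0.4
```

Request:
jog_arm(
  commands=[
    [[-0.007, 0, 0, 0, 0, 0, 1], [0, 0, 0, 0, 0, 0, 1], [-0.007, 0, 0, 0, 0, 0, 1], [0, 0, 0, 0, 0, 0, 1], [0, 0, 0, 0, 0, 0, 1]],
  ],
)

```text
clock: 12.75
ee_pos: [0.4599, 0.0521, 0.1292]
tool_rot: [-0.002, 0.064, 0.998, 0.0]
contact_force: [-6.9, 0.8, 4.5]
opening: 0.0001
gripper_force: 3.3
```

Request:
jog_arm(
  commands=[
    [[-0.007, 0, 0, 0, 0, 0, 1], [0, 0, 0, 0, 0, 0, 1], [0, 0, 0, 0, 0, 0, 1], [0, 0, 0, 0, 0, 0, 1], [0, 0, 0, 0, 0, 0, 1]],
  ],
)

```text
clock: 13.25
ee_pos: [0.4599, 0.0521, 0.129]
tool_rot: [-0.003, 0.064, 0.998, 0.0]
contact_force: [-8.0, 1.6, 7.3]
opening: 0.0004
gripper_force: 4.4
```

```bash
python3 s.py; python3 - <<'E'
from h import *
im=vision.capture("scene");cv2.imwrite("pics/s4.png",cv2.resize(im[140:320,220:400,::-1],None,fx=3.3,fy=3.3,interpolation=2))
E
```

```text
t 13.25 stand mm [-13.9  -0.4 129. ] F stand [-8.14  0.57  7.31] open 0.0003630009770238306
rot err tool (norm) [-0.     -0.0037  0.0004]
```

View pics/s4.png

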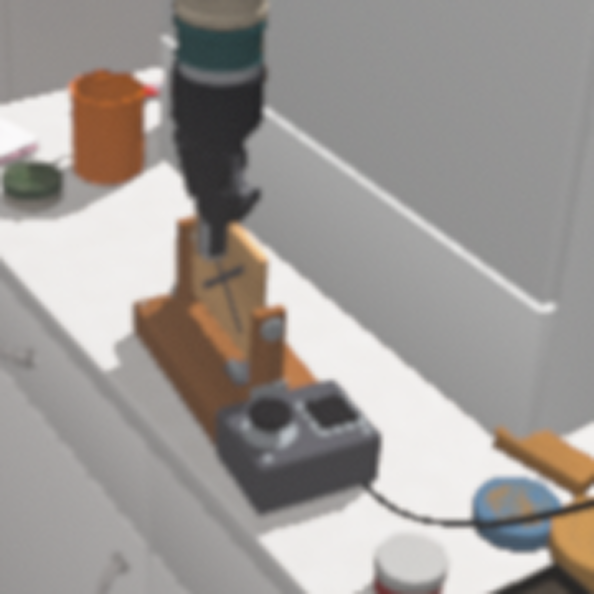

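The cross face is to the front and square, and the force rises at the stop. I'll back off, lift, and go to the round key.

Request:
jog_arm(
  commands=[
    [[0.1, 0, 0, 0, 0, 0, 1], [0.15, 0, 0, 0, 0, 0, 1], [0, 0, -0.25, 0, 0, 0, 1], [0, 0, -0.25, 0, 0, 0, 1], [0, 0, 0, 0, 0, 0, 1]],
  ],
)

```text
clock: 13.8
ee_pos: [0.4298, 0.0564, 0.2096]
tool_rot: [0.006, 0.064, 0.998, 0.0]
contact_force: [1.8, -0.6, 0.2]
opening: -0.0001
gripper_force: 0.0
```

Request:
jog_arm(
  commands=[
    [[-0.04, -0.23, 0, 0, 0, 0, 1], [-0.04, -0.23, 0, 0, 0, 0, 1], [-0.04, -0.23, 0, 0, 0, 0, 1], [-0.03, -0.24, 0, 0, 0, 0, 1], [0, 0, 0, 0, 0, 0, 1]],
  ],
)

```text
clock: 14.3
ee_pos: [0.4308, -0.0882, 0.2043]
tool_rot: [0.001, 0.067, 0.998, -0.001]
contact_force: [0.2, -0.3, 0.4]
opening: 0.0004
gripper_force: 0.0
```

Request:
jog_arm(
  commands=[
    [[0, 0, 0.2, 0, 0, 0, 1], [0, 0, 0.25, 0, 0, 0, 1], [0, 0, 0.25, 0, 0, 0, 1], [0, 0, 0, 0, 0, 0, 1], [0, 0, 0, 0, 0, 0, 1]],
  ],
)

```text
clock: 14.8
ee_pos: [0.4295, -0.0841, 0.0992]
tool_rot: [-0.001, 0.064, 0.998, 0.0]
contact_force: [1.0, 0.3, 1.0]
opening: -0.0
gripper_force: 0.0
```

```bash
python3 s.py
```

```text
t 14.8 stand mm [ -26.5 -139.3   99.2] F stand [0.95 0.46 0.97] open -3.369500175792901e-05
rot err tool (norm) [ 0.0003 -0.001   0.0005]
```

Now 99 → 62 mm, then small steps to the stop at 60.

Request:
jog_arm(
  commands=[
    [[0.01, 0, 0.12, 0, 0, 0, 1], [0, 0, 0.06, 0, 0, 0, 1], [0, 0, 0.02, 0, 0, 0, 1], [0, 0, 0.02, 0, 0, 0, 1], [0, 0, 0, 0, 0, 0, 1]],
  ],
)

```text
clock: 15.3
ee_pos: [0.4296, -0.0847, 0.0672]
tool_rot: [0.001, 0.064, 0.998, -0.0]
contact_force: [0.2, 0.6, 1.9]
opening: 0.0002
gripper_force: 0.6
```

Request:
jog_arm(
  commands=[
    [[0, 0, 0.015, 0, 0, 0, 1], [0, 0, 0, 0, 0, 0, 1], [0, 0, 0.007, 0, 0, 0, 1], [0, 0, 0, 0, 0, 0, 1], [0, 0, 0, 0, 0, 0, 1]],
  ],
)

```text
clock: 15.8
ee_pos: [0.4294, -0.0848, 0.0635]
tool_rot: [0.001, 0.064, 0.998, -0.0]
contact_force: [1.4, 1.1, 2.9]
opening: -0.0002
gripper_force: 1.3
```

Request:
jog_arm(
  commands=[
    [[0, 0, 0.01, 0, 0, 0, 1], [0, 0, 0.01, 0, 0, 0, 1], [0, 0, 0.007, 0, 0, 0, 1], [0, 0, 0, 0, 0, 0, 1], [0, 0, 0, 0, 0, 0, 1]],
  ],
)

```text
clock: 16.3
ee_pos: [0.4292, -0.0848, 0.06]
tool_rot: [0.0, 0.064, 0.998, -0.0]
contact_force: [-0.3, 0.2, 9.4]
opening: -0.0
gripper_force: 4.7
```

Request:
jog_arm(
  commands=[
    [[0, 0, 0.007, 0, 0, 0, 1], [0, 0, 0, 0, 0, 0, 1], [0, 0, 0, 0, 0, 0, 1], [0, 0, 0, 0, 0, 0, 1], [0, 0, 0, 0, 0, 0, 1]],
  ],
)

```text
clock: 16.8
ee_pos: [0.4293, -0.0848, 0.0599]
tool_rot: [0.0, 0.064, 0.998, -0.0]
contact_force: [-2.5, 2.8, 18.3]
opening: -0.0
gripper_force: 9.0
```

The round key is at its hard stop, at exactly z = 60 mm. I'll lift clear and check.

Request:
jog_arm(
  commands=[
    [[0, 0, -0.1, 0, 0, 0, 1], [0, 0, -0.3, 0, 0, 0, 1], [0, 0, -0.3, 0, 0, 0, 1], [0, 0, -0.3, 0, 0, 0, 1], [0, 0, 0, 0, 0, 0, 1]],
  ],
)

```text
clock: 17.3
ee_pos: [0.4318, -0.086, 0.2136]
tool_rot: [0.005, 0.064, 0.998, -0.002]
contact_force: [0.8, 0.2, -0.1]
opening: 0.0002
gripper_force: 0.0
```

Request:
jog_arm(
  commands=[
    [[0.2, 0, 0, 0, 0, 0, 1], [0.1, 0, 0, 0, 0, 0, 1], [0, 0, 0, 0, 0, 0, 1], [0, 0, 0, 0, 0, 0, 1], [0, 0, 0, 0, 0, 0, 1]],
  ],
)

```text
clock: 17.8
ee_pos: [0.3844, -0.0789, 0.2076]
tool_rot: [-0.0, 0.064, 0.998, 0.0]
contact_force: [0.6, 0.6, -0.4]
opening: -0.0001
gripper_force: 0.0
```

```bash
python3 s.py; python3 - <<'E'
from h import *
im=vision.capture("scene");cv2.imwrite("pics/s5.png",cv2.resize(im[140:320,220:400,::-1],None,fx=3.3,fy=3.3,interpolation=2))
E
```

```text
t 17.8 stand mm [ -71.9 -140.   207.6] F stand [ 0.48  0.68 -0.38] open -8.428781643595289e-05
rot err tool (norm) [ 0.     -0.0001  0.0001]
```

View pics/s5.png

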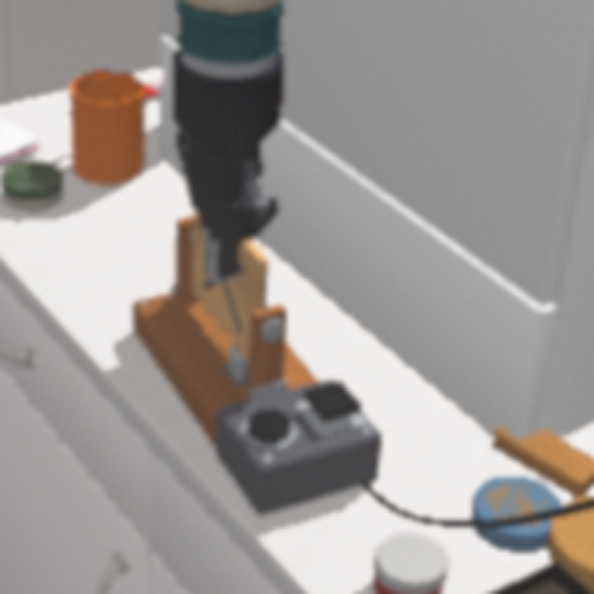

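The round key at (270,425) is down, the square key at (335,400) is up, the panel is upright, and the jar, tin and mug look where they were. The arm is clear, so I'm handing in.

```bash
python3 -c "
from cell import arm
print(arm.hand_in())"
```

```text
the job is handed in; nothing more can be done
None
```

I handed the job in at about 18 s: the cross faces the front with the panel pressed to its stop, the round lock key is fully down and the square key is up. The last picture shows the jar, tin and mug where they stood, and no force reading passed about 19 N; the hand-in did not return a verdict.

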